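# Sort sample racks with the go/no-go lane gauge

### The arm

A 6-joint arm with a two-finger parallel gripper is mounted at the origin on a cart in front of the work surface, level with it; the furniture and walls round the work are solid. World frame = base frame: x ahead of the robot, y to its left, z up, the work surface at z = 0. Lengths are in m, angles in rad, forces in N, time in s.
With the tool pointing down it reaches from about 0.35 to 0.8 m from the base axis. Payload 7.3 kg.
Tool frame: the origin (TCP) lies between the finger pads; the fingertips stand 25 mm ahead of it and the grasp point (between the pads) lies 6 mm ahead of it (r.tip_extent is the distance from the TCP to the fingertips, in m); z points along the fingers, y is the direction in which the jaws open and shut (so a half turn about z gives the same grasp; the last joint's range is limited). The gripper opens to 85 mm and grips with 20 to 120 N. Pads are 22 mm wide; open, the fingers measure 114 mm over their backs; the gripper's body (76 mm by 85 mm) begins 54 mm behind the grasp point. The pads swing forward as they close: fully open they stand 13 mm farther back than shut.
Start: joints at [-1.451, 0.342, 1.524, -0, 1.275, -0.146], TCP at [0.138, -0.507, 0.256] pointing down, gripper open.
Joint ranges: [-2.53, 2.53], [-0.77, 2.02], [0.04, 2.7], [-1, 4.14], [0.28, 2.66], [-3.11, 3.11]. Speed limits (rad/s): [2.57, 2.57, 3.14, 3.14, 3.14, 3.14].

### API

Orientations are given as a unit quaternion [x, y, z, w].
In Python, from workcell import r, command_gripper, optics gives the robot as it stands. The module is installed in compiled form; this text tells all that it offers. Calls block until the motion is done:
- r.reach(position, orientation): joint-space move of the TCP to a pose.
- r.move_straight(position, orientation=None, speed=0.15, max_force=None): straight line of the TCP; orientation=None keeps the orientation; speed is the mean speed in m/s. With max_force (N) it stops when the force on the tool has changed by that much, and returns True; else False.
- r.movej(angles): joint-space move.
- command_gripper(opening, force=None): finger opening in m; force is the grip in N (None keeps the last); returns when the fingers have stopped.
- r.hold(seconds).
- r.solve_ik(position, orientation): joint angles nearest the present ones, or None.
- r.read_state(): the state.
- optics.get_image(name): name is "side" or "top" or "wrist"; returns (picture, depth): 384x512x3 uint8, red, green, blue; 384x512 float32, m along the optical axis (not along the pixel's ray), 0 where there is no reading.
- optics.camera_model(name): a dict with "K" (3x3 intrinsics, pixels), "R" (3x3) and "t" (3): a world point X has camera coordinates R X + t; the wrist camera has in their place "tool_from_camera" (4x4, takes a point from camera to tool coordinates, whose origin is the TCP and whose axes are the flange's). Camera axes: x right, y down, z forward; pixel columns grow to the right and rows downward; lengths in m; the calibration is good to about 2 mm. The wrist camera is an equidistant fisheye: a pixel r from the principal point sees the ray r / f radians off the axis. A picture is of the moment at which its call begins: read the wrist's pose just before it. camera_model takes no time and is no camera call.
A pose or a line that the arm cannot do raises r.PlanningError and nothing moves.
- r.finish_job(): hands the job in, once; it reports no verdict.
The state is a dict: "time_s": time; "joint_positions": joint angles; "dq": joint speeds; "tau": joint torques, N m; "eef_pos": TCP position; "eef_rot": TCP orientation; "contact_force": force on the tool from outside, world axes, zero at the start; "torque": the same for the moment, N m; "grip_width": finger opening in m.
Only numpy, scipy, OpenCV 4.12 (cv2) and the standard library are available. Lean on these libraries where they do the work, as an engineer would, in place of code of your own. Each camera call takes 0.05 s, during which the arm holds its last target.

### The job

Racks of several analysers got mixed in the washer; they look alike from above, but only the right running foot fits this analyser's lane. Take the two racks on the green mat one after the other and slide each one's foot gently along the lane gauge: the right foot enters between the green (go) rails and stops at the red (no-go) ones, one that is too wide stops at the mouth, one that is too narrow runs on in between the red rails; stand a right rack upright in the yellow tray, any other in the red tray, before you take the next. Do not force the gauge, and leave the two spare racks on the grey mat and the other things on the bench alone.

Things in the scene. Friction and masses are not known exactly. Their poses are not given: they have to be found in the camera images.
- rack_1_centre (a point): blue sample rack, looks like the other three: 110 mm long, 29 wide, 75 high, 0.09 to 0.18 kg. Point: its centre, 37.5 above the underside; x along its length (either end may lead), z up. Its lowest 18 is a dark running foot of the same length, centred, hidden from above, 15 to 28 wide: that width differs and is not known beforehand. Grip the upper half across the 29, fingers clear of the gauge's rails
- rack_2_centre (a point): blue sample rack, looks like the other three: 110 mm long, 29 wide, 75 high, 0.09 to 0.18 kg. Point: its centre, 37.5 above the underside; x along its length (either end may lead), z up. Its lowest 18 is a dark running foot of the same length, centred, hidden from above, 15 to 28 wide: that width differs and is not known beforehand. Grip the upper half across the 29, fingers clear of the gauge's rails
- rack_3_centre (a point): blue sample rack, looks like the other three: 110 mm long, 29 wide, 75 high, 0.09 to 0.18 kg. Point: its centre, 37.5 above the underside; x along its length (either end may lead), z up. Its lowest 18 is a dark running foot of the same length, centred, hidden from above, 15 to 28 wide: that width differs and is not known beforehand. Grip the upper half across the 29, fingers clear of the gauge's rails
- rack_4_centre (a point): blue sample rack, looks like the other three: 110 mm long, 29 wide, 75 high, 0.09 to 0.18 kg. Point: its centre, 37.5 above the underside; x along its length (either end may lead), z up. Its lowest 18 is a dark running foot of the same length, centred, hidden from above, 15 to 28 wide: that width differs and is not known beforehand. Grip the upper half across the 29, fingers clear of the gauge's rails
- lane_gauge_mouth (a point): fixed lane gauge: point on the channel's centre line, on the bed's top face (8 mm above the bench), where the green rails begin; x runs along the channel inwards (away from the robot), z up. Green (go) rails x = 0 to 45, 25.2 apart; red (no-go) rails x = 45 to 90, 20 apart. Rails are 12 high; run the foot 1 to 5 above the bed. In front: a tapered lead-in 12 long, opening to 39, then 31 of bare bed
- lane_gauge_step (a point): lane gauge: point on the channel's centre line, on the bed, 45 mm past the mouth, where the red rails begin with a square step. The right foot is 22 wide and stops here (rack centre then 10 before the mouth point); one that is too wide is over 27 and stops at the mouth; one too narrow is under 17 and runs on. Same axes. Bed 140 x 90, ends 52 past this point; 20 past it is far enough
- lane_gauge_rails: the gauge's steel rails with their green and red tops; origin at the centre of the bed's underside, axes as at the mouth. The right foot has 1.6 mm play on either side between the green rails, so a right rack that is off line can catch in the lead-in like one that is too wide: draw it back, shift it a millimetre or two away from the rail that pushes back, and try again before you judge
- check_mat: green mat, 130 x 140 x 3 mm, fixed; origin at the centre of its underside. The two racks to be checked stand on it side by side, about 70 mm apart, both lengthwise roughly along x of the world
- spare_mat: grey mat, 130 x 140 x 3 mm, fixed, in the middle; origin at the centre of its underside. The two spare racks on it are not part of the job. A tall analyser stands close behind it (front about 75 mm behind this point, 0.3 m high) and others along the back of the bench: draw the gripper back towards the robot before swinging across
- loader_tray: yellow shallow tray for racks with the right foot, 140 x 140 mm, 16 high outside, walls and floor 4, fixed; origin at the centre of its underside. Room for two racks side by side (centres 33 mm either side of the middle along y, lengthwise along x)
- reject_tray: red shallow tray for racks with a wrong foot, same size as the yellow one; origin at the centre of its underside. Room for two racks side by side
- lancet_box: teal box of lancets, 44 x 80 x 50 mm, bystander; origin at the centre of its underside
- dropper_bottle: small white dropper bottle, 24 mm across, 56 mm high, bystander; origin at the centre of its underside

How it is judged:
On the way, in this order (a step that is already met when the one before it is completed fails the run):
1. a first rack has been gauged: one with the right foot slid in to the red step, a too wide one pushed up to the mouth, a too narrow one run in between the red rails (((x of rack_1_centre in the frame of lane_gauge_mouth between -0.014 and 0 m and y of rack_1_centre in the frame of lane_gauge_mouth between -0.005 and 0.005 m and z of rack_1_centre in the frame of lane_gauge_mouth between 0.03 and 0.0465 m and angle between the x axis of rack_1_centre and the x axis of lane_gauge_mouth, either way round below 0.12 rad and angle between rack_1_centre's own z axis and vertical below 0.15 rad) or (x of rack_2_centre in the frame of lane_gauge_mouth between -0.0625 and -0.045 m and y of rack_2_centre in the frame of lane_gauge_mouth between -0.005 and 0.005 m and z of rack_2_centre in the frame of lane_gauge_mouth between 0.03 and 0.0465 m and angle between the x axis of rack_2_centre and the x axis of lane_gauge_mouth, either way round below 0.12 rad and angle between rack_2_centre's own z axis and vertical below 0.15 rad) or (x of rack_3_centre in the frame of lane_gauge_mouth between -0.002 and 0.12 m and y of rack_3_centre in the frame of lane_gauge_mouth between -0.005 and 0.005 m and z of rack_3_centre in the frame of lane_gauge_mouth between 0.03 and 0.0465 m and angle between the x axis of rack_3_centre and the x axis of lane_gauge_mouth, either way round below 0.12 rad and angle between rack_3_centre's own z axis and vertical below 0.15 rad) or (x of rack_4_centre in the frame of lane_gauge_mouth between -0.014 and 0 m and y of rack_4_centre in the frame of lane_gauge_mouth between -0.005 and 0.005 m and z of rack_4_centre in the frame of lane_gauge_mouth between 0.03 and 0.0465 m and angle between the x axis of rack_4_centre and the x axis of lane_gauge_mouth, either way round below 0.12 rad and angle between rack_4_centre's own z axis and vertical below 0.15 rad))), for 0.1 s.
2. that rack stands released in the tray where it belongs (((x of rack_1_centre in the frame of loader_tray between -0.066 and 0.066 m and y of rack_1_centre in the frame of loader_tray between -0.066 and 0.066 m and z of rack_1_centre in the frame of loader_tray between 0.035 and 0.05 m and angle between rack_1_centre's own z axis and vertical below 0.1 rad and linear speed of rack_1 below 0.02 m/s and contact force between rack_1 and the fingers below 0.1 N) or (x of rack_2_centre in the frame of reject_tray between -0.066 and 0.066 m and y of rack_2_centre in the frame of reject_tray between -0.066 and 0.066 m and z of rack_2_centre in the frame of reject_tray between 0.035 and 0.05 m and angle between rack_2_centre's own z axis and vertical below 0.1 rad and linear speed of rack_2 below 0.02 m/s and contact force between rack_2 and the fingers below 0.1 N) or (x of rack_3_centre in the frame of reject_tray between -0.066 and 0.066 m and y of rack_3_centre in the frame of reject_tray between -0.066 and 0.066 m and z of rack_3_centre in the frame of reject_tray between 0.035 and 0.05 m and angle between rack_3_centre's own z axis and vertical below 0.1 rad and linear speed of rack_3 below 0.02 m/s and contact force between rack_3 and the fingers below 0.1 N) or (x of rack_4_centre in the frame of loader_tray between -0.066 and 0.066 m and y of rack_4_centre in the frame of loader_tray between -0.066 and 0.066 m and z of rack_4_centre in the frame of loader_tray between 0.035 and 0.05 m and angle between rack_4_centre's own z axis and vertical below 0.1 rad and linear speed of rack_4 below 0.02 m/s and contact force between rack_4 and the fingers below 0.1 N))), for 0.2 s.
3. with the first rack in its tray, the second has been gauged in the same way ((((x of rack_1_centre in the frame of lane_gauge_mouth between -0.014 and 0 m and y of rack_1_centre in the frame of lane_gauge_mouth between -0.005 and 0.005 m and z of rack_1_centre in the frame of lane_gauge_mouth between 0.03 and 0.0465 m and angle between the x axis of rack_1_centre and the x axis of lane_gauge_mouth, either way round below 0.12 rad and angle between rack_1_centre's own z axis and vertical below 0.15 rad) and (horizontal distance between any of rack_2_centre, rack_3_centre and reject_tray below 0.08 m or horizontal distance between rack_4_centre and loader_tray below 0.08 m)) or ((x of rack_2_centre in the frame of lane_gauge_mouth between -0.0625 and -0.045 m and y of rack_2_centre in the frame of lane_gauge_mouth between -0.005 and 0.005 m and z of rack_2_centre in the frame of lane_gauge_mouth between 0.03 and 0.0465 m and angle between the x axis of rack_2_centre and the x axis of lane_gauge_mouth, either way round below 0.12 rad and angle between rack_2_centre's own z axis and vertical below 0.15 rad) and (horizontal distance between any of rack_1_centre, rack_4_centre and loader_tray below 0.08 m or horizontal distance between rack_3_centre and reject_tray below 0.08 m)) or ((x of rack_3_centre in the frame of lane_gauge_mouth between -0.002 and 0.12 m and y of rack_3_centre in the frame of lane_gauge_mouth between -0.005 and 0.005 m and z of rack_3_centre in the frame of lane_gauge_mouth between 0.03 and 0.0465 m and angle between the x axis of rack_3_centre and the x axis of lane_gauge_mouth, either way round below 0.12 rad and angle between rack_3_centre's own z axis and vertical below 0.15 rad) and (horizontal distance between any of rack_1_centre, rack_4_centre and loader_tray below 0.08 m or horizontal distance between rack_2_centre and reject_tray below 0.08 m)) or ((x of rack_4_centre in the frame of lane_gauge_mouth between -0.014 and 0 m and y of rack_4_centre in the frame of lane_gauge_mouth between -0.005 and 0.005 m and z of rack_4_centre in the frame of lane_gauge_mouth between 0.03 and 0.0465 m and angle between the x axis of rack_4_centre and the x axis of lane_gauge_mouth, either way round below 0.12 rad and angle between rack_4_centre's own z axis and vertical below 0.15 rad) and (horizontal distance between rack_1_centre and loader_tray below 0.08 m or horizontal distance between any of rack_2_centre, rack_3_centre and reject_tray below 0.08 m)))), for 0.1 s.
At the end, for the whole second after the job is handed in: Both racks from the green mat stand upright (0.1 rad), released, at rest on the floor of the right tray (right foot: yellow; others: red), centre within 66 mm of its middle along each side; the two spare racks on the grey mat moved under 20 mm (((x of rack_1_centre in the frame of loader_tray between -0.066 and 0.066 m and y of rack_1_centre in the frame of loader_tray between -0.066 and 0.066 m and z of rack_1_centre in the frame of loader_tray between 0.035 and 0.05 m and angle between rack_1_centre's own z axis and vertical below 0.1 rad and linear speed of rack_1 below 0.02 m/s and contact force between rack_1 and the fingers below 0.1 N) or (horizontal distance between rack_1_centre and spare_mat below 0.1 m and distance of rack_1_centre from where it was at the start of the episode below 0.02 m)) and ((x of rack_2_centre in the frame of reject_tray between -0.066 and 0.066 m and y of rack_2_centre in the frame of reject_tray between -0.066 and 0.066 m and z of rack_2_centre in the frame of reject_tray between 0.035 and 0.05 m and angle between rack_2_centre's own z axis and vertical below 0.1 rad and linear speed of rack_2 below 0.02 m/s and contact force between rack_2 and the fingers below 0.1 N) or (horizontal distance between rack_2_centre and spare_mat below 0.1 m and distance of rack_2_centre from where it was at the start of the episode below 0.02 m)) and ((x of rack_3_centre in the frame of reject_tray between -0.066 and 0.066 m and y of rack_3_centre in the frame of reject_tray between -0.066 and 0.066 m and z of rack_3_centre in the frame of reject_tray between 0.035 and 0.05 m and angle between rack_3_centre's own z axis and vertical below 0.1 rad and linear speed of rack_3 below 0.02 m/s and contact force between rack_3 and the fingers below 0.1 N) or (horizontal distance between rack_3_centre and spare_mat below 0.1 m and distance of rack_3_centre from where it was at the start of the episode below 0.02 m)) and ((x of rack_4_centre in the frame of loader_tray between -0.066 and 0.066 m and y of rack_4_centre in the frame of loader_tray between -0.066 and 0.066 m and z of rack_4_centre in the frame of loader_tray between 0.035 and 0.05 m and angle between rack_4_centre's own z axis and vertical below 0.1 rad and linear speed of rack_4 below 0.02 m/s and contact force between rack_4 and the fingers below 0.1 N) or (horizontal distance between rack_4_centre and spare_mat below 0.1 m and distance of rack_4_centre from where it was at the start of the episode below 0.02 m))); the robot touches nothing.
It fails at once if a rack was forced against the gauge's rails (over 60 N) (contact force between any of rack_1, rack_2, rack_3, rack_4 and lane_gauge_rails above 60 N).
It fails at once if a bystander was pushed more than 30 mm (distance of any of lancet_box, dropper_bottle from where it was at the start of the episode above 0.03 m).
It also fails if it takes over 72 s, if anything falls off the work surface, if the arm or the gripper's body presses on something with over 40 N, if the wrist force passes 120 N, or if a joint passes its speed limit or range.

## Working session

There is one attempt and no reset: what is moved stays moved. The work goes in short steps, each a Python script; the robot and the scene stay as the last script left them, time stands still between calls to the robot, and variables do not carry over. Pictures are saved under pics/ and viewed, and the job is handed in when it is done.

```bash
mkdir -p pics
python3 - <<'E'
from workcell import r, optics
import cv2,numpy as np
s=r.read_state();print(s['time_s'],s['eef_pos'],s['eef_rot'],s['contact_force'],r.tip_extent)
for n in ['side','top','wrist']:
    im,d=optics.get_image(n);cv2.imwrite(f'pics/{n}0.png',im[:,:,::-1]);np.savez(f'pics/{n}0.npz',im=im,d=d)
    m=optics.camera_model(n);print(n,{k:np.round(v,4).tolist() for k,v in m.items() if k!='x'})
E
```

```text
0.0 [ 0.13786637 -0.50617049  0.25560397] [ 9.91183988e-01  1.32490154e-01  7.07587215e-06 -8.12468898e-04] [ 0.82290178 -0.77156412 -0.08321845] 0.025
side {'K': [[384.163, 0.0, 252.1421], [0.0, 384.163, 193.0373], [0.0, 0.0, 1.0]], 'R': [[0.9997, 0.0196, -0.0115], [0.0022, -0.5856, -0.8106], [-0.0226, 0.8104, -0.5855]], 't': [-0.5061, 0.0306, 1.2899]}
top {'K': [[432.9392, 0.0, 250.291], [0.0, 432.9392, 190.2916], [0.0, 0.0, 1.0]], 'R': [[0.0203, -0.9997, 0.0124], [-0.9898, -0.0219, -0.1409], [0.1412, -0.0094, -0.9899]], 't': [-0.0363, 0.483, 1.3471]}
wrist {'K': [[297.3186, 0.0, 258.5461], [0.0, 297.3186, 186.4078], [0.0, 0.0, 1.0]], 'tool_from_camera': [[0.0009, -0.9614, -0.2753, 0.0701], [1.0, 0.0012, -0.001, 0.0002], [0.0013, -0.2753, 0.9614, -0.117], [0.0, 0.0, 0.0, 1.0]]}
```

View pics/top0.png

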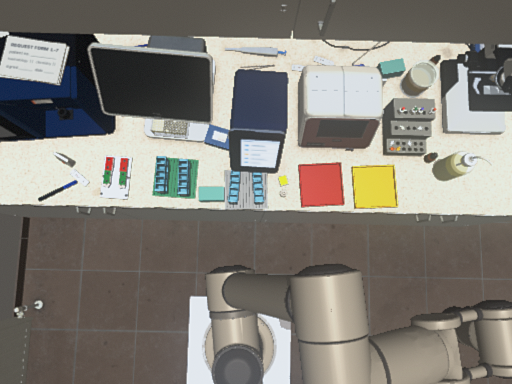

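View pics/side0.png

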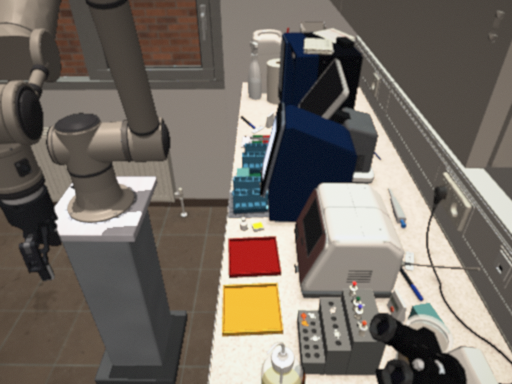

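View pics/wrist0.png

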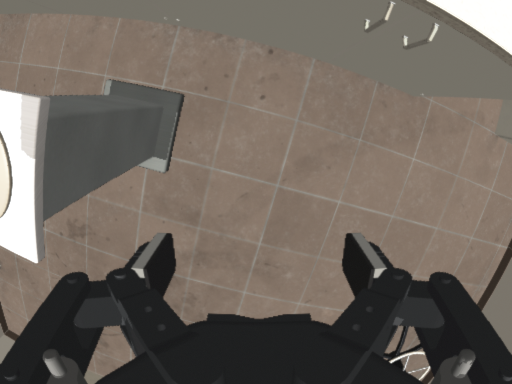

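Top view: gauge (116,177), green mat (175,176), lancet box (211,194), grey mat (245,188), bottle (283,193), red tray (321,185), yellow tray (374,187). Next I get rough coordinates.

```bash
cat > h.py <<'E'
import numpy as np, cv2
from scipy.spatial.transform import Rotation as Rot
from workcell import r, command_gripper, optics
def proj_ray(name,uv,pose=None):
    m=optics.camera_model(name);K=m['K'];uv=np.atleast_2d(np.asarray(uv,float))
    a=(uv[:,0]-K[0,2])/K[0,0];b=(uv[:,1]-K[1,2])/K[1,1]
    if name=='wrist':
        th=np.hypot(a,b);s=np.where(th>1e-9,np.sin(th)/np.maximum(th,1e-9),1)
        d=np.c_[a*s,b*s,np.cos(th)]
        T=np.array(m['tool_from_camera']);p,q=pose;Rw=Rot.from_quat(q).as_matrix()
        return Rw@T[:3,3]+p, d@(Rw@T[:3,:3]).T
    d=np.c_[a,b,np.ones(len(a))]
    R=np.array(m['R']);return -R.T@np.array(m['t']), d@R
def on_plane(name,uv,z,pose=None):
    o,d=proj_ray(name,uv,pose);return o+d*((z-o[2])/d[:,2])[:,None]
def snap(name,fn):
    s=r.read_state();im,d=optics.get_image(name);cv2.imwrite(f'pics/{fn}.png',im[:,:,::-1])
    np.savez(f'pics/{fn}.npz',im=im,d=d,p=s['eef_pos'],q=s['eef_rot']);return im,d,(s['eef_pos'],s['eef_rot'])
def down(yaw): # tool z down, tool x at world yaw
    return (Rot.from_euler('z',yaw)*Rot.from_euler('x',np.pi)).as_quat()
E
python3 - <<'E'
from h import *
f=np.load('pics/top0.npz');im=f['im'];d=f['d']
cv2.imwrite('pics/topz.png',cv2.resize(im[140:215,90:410],None,fx=2.5,fy=2.5,interpolation=cv2.INTER_CUBIC)[:,:,::-1])
for n,uv,z in [('gauge',(116,177),.008),('gmat',(175,176),.003),('lancet',(211,194),.05),('grey',(245,188),0),('bottle',(283,193),.05),('red',(321,185),.016),('yel',(374,187),.016)]:
    o,dd=proj_ray('top',uv); dv=d[uv[1],uv[0]]
    print(n,np.round(on_plane('top',[uv],z),3),np.round(o+dd[0]*dv,3))
for q in (0,1.57,-1.57,3.14): print(q,r.solve_ik([0.42,0.4,0.3],down(q)),r.solve_ik([0.55,0.2,0.3],down(q)))
E
```

```text
gauge [[0.521 0.412 0.008]] [0.522 0.412 0.008]
gmat [[0.53  0.221 0.003]] [0.529 0.22  0.011]
lancet [[0.467 0.097 0.05 ]] [0.468 0.098 0.044]
grey [[ 0.496 -0.009  0.   ]] [ 0.497 -0.009 -0.006]
bottle [[ 0.475 -0.129  0.05 ]] [ 0.476 -0.13   0.042]
red [[ 0.509 -0.255  0.016]] [ 0.511 -0.258  0.004]
yel [[ 0.506 -0.428  0.016]] [ 0.508 -0.431  0.006]
0 [ 6.28904681e-01  4.17100979e-01  1.28878907e+00 -4.44089210e-16
  1.43570260e+00  2.19970101e+00] [ 2.17851482e-01  4.27342222e-01  1.27280867e+00 -4.44089210e-16
  1.44144176e+00  1.78864781e+00]
1.57 [ 6.28904681e-01  4.17100979e-01  1.28878907e+00 -4.44089210e-16
  1.43570260e+00  6.29701008e-01] [ 2.17851482e-01  4.27342222e-01  1.27280867e+00 -4.44089210e-16
  1.44144176e+00  2.18647809e-01]
-1.57 [ 0.62890468  0.41710098  1.28878907  0.          1.4357026  -2.5134843 ] [ 0.21785148  0.42734222  1.27280867  0.          1.44144176 -2.9245375 ]
3.14 [ 0.62890468  0.41710098  1.28878907  0.          1.4357026  -0.94029899] [ 0.21785148  0.42734222  1.27280867  0.          1.44144176 -1.35135219]
```

View pics/topz.png

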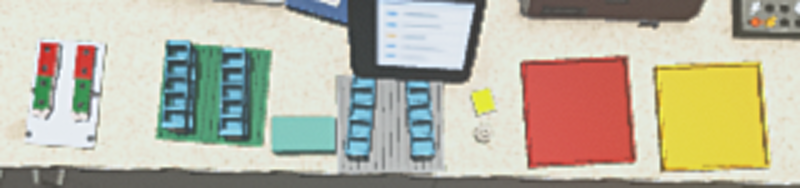

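Run:
```python
from h import *
f=np.load('pics/top0.npz');d=f['d']
v,u=np.mgrid[0:384,0:512];o,dd=proj_ray('top',np.c_[u.ravel(),v.ravel()])
P=o+dd*d.ravel()[:,None]
for y in np.arange(.55,-.6,-.05):
    row=[]
    for x in np.arange(.4,.9,.05):
        m=(abs(P[:,0]-x)<.025)&(abs(P[:,1]-y)<.025);row.append('%4d'%(1000*P[m,2].max()) if m.any() else '  --')
    print('%5.2f'%y,' '.join(row))
```

```text
0.55    0    7   18   60   57  357  374  375  375  356
 0.50  -19    7    7    6    8  355  600  375  373  357
 0.45  -11   14   25   26   28  356  689  373  373  357
 0.40    1   14   26   26   24  353  709  353  356   --
 0.35    3   17   17   24   16  176  711  320  356   --
 0.30  -10   10    8    7    7  177  713  327  356   --
 0.25    2   82   83   81   81  185  716  332  356  207
 0.20    5   80   82   83    8  184  719  333  356  207
 0.15   -9   79   80   83    6  193  720  340  357  208
 0.10    4   56   55    7   25  196  724  347  355  198
 0.05    5   83   81  301  340  325  726  285  257    9
-0.00   -7   81   82  314  344  333  728  293  269   --
-0.05    5   83   83  319  344  333  730  295  269   --
-0.10    6   29   34  324  343  331  733  686  268   --
-0.15   -6   37   56   19    7  775  780  197  190  173
-0.20    3   22   22   22   22  192  738  212  210  197
-0.25    0   22   13   11   69  195  740  211  211  194
-0.30   -4   21   19   24   22  197  741  211  211  194
-0.35    5   21   23   22   59  193  744  213  211  195
-0.40    4   21   12   24   17  196  747  210  208  193
-0.45   -1   21   12   12   48   92  748  157    4   60
-0.50    5   20   21   21   51   93  686  154    7  117
-0.55    5    8    8   12   49   95  610  157  117  120
```

Run:
```python
from h import *
r.reach([0.13,-0.36,0.30],down(.25))
r.reach([0.36,0.0,0.30],down(.1))
r.reach([0.41,0.24,0.22],down(0)); print(r.read_state()['time_s'])
snap('wrist','wA')
r.reach([0.41,0.39,0.20],down(0)); snap('wrist','wB')
s=r.read_state();print(s['time_s'],s['eef_pos'],s['joint_positions'])
```

```text
3.3917
4.15 [0.41054891 0.38882468 0.20039765] [ 6.22949527e-01  4.63839855e-01  1.49512821e+00 -5.22687842e-04
  1.18241704e+00  2.19512013e+00]
```

View pics/wA.png

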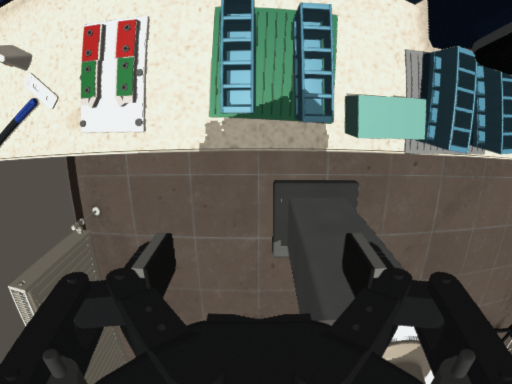

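View pics/wB.png

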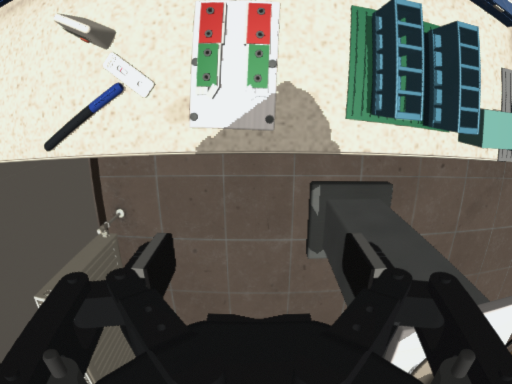

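wA: gauge at (115,75), racks at (238,55) and (315,62). wB: gauge at (235,65). Both views are too far back, so I move forward for centred views.

Run:
```python
from h import *
r.reach([0.49,0.41,0.20],down(0)); snap('wrist','wC')
r.reach([0.48,0.24,0.23],down(0)); snap('wrist','wD')
s=r.read_state();print(s['time_s'],s['eef_pos'])
```

```text
5.4 [0.47993199 0.24121368 0.23009437]
```

View pics/wC.png

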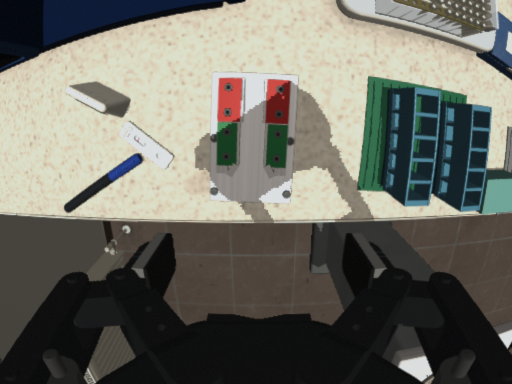

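View pics/wD.png

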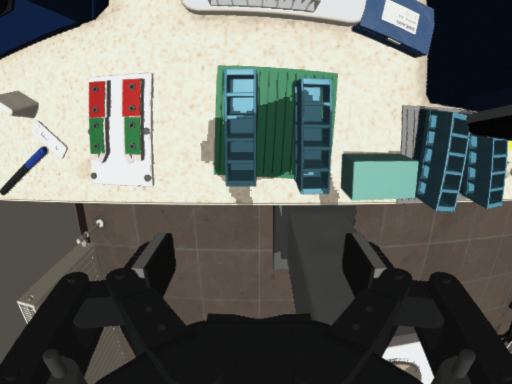

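wC: gauge centred, rails at (230,125) and (278,125). wD: racks at (240,127) and (313,135). Next I measure the rails and rack tops, with heights from two views.

```bash
cat > meas.py <<'E'
from h import *
import sys
def load(fn):
    f=np.load(f'pics/{fn}.npz');return f['im'],(f['p'],f['q'])
def blobs(im,kind,amin=60):
    hsv=cv2.cvtColor(im,cv2.COLOR_RGB2HSV);H,S,V=[hsv[...,i].astype(int) for i in range(3)]
    if kind=='red': m=((H<8)|(H>172))&(S>150)&(V>60)
    if kind=='green': m=(H>50)&(H<80)&(S>120)&(V>35)
    if kind=='blue': m=(H>=93)&(H<=106)&(S>60)&(V>20)
    if kind=='white': m=(S<40)&(V>150)
    m=m.astype(np.uint8)*255
    if kind=='blue': m=cv2.morphologyEx(m,cv2.MORPH_CLOSE,np.ones((5,5)))
    cs,_=cv2.findContours(m,cv2.RETR_EXTERNAL,cv2.CHAIN_APPROX_NONE)
    return sorted([c[:,0,:].astype(float) for c in cs if cv2.contourArea(c)>amin],key=lambda c:c[:,0].mean())
def rect(P): return cv2.minAreaRect(P[:,:2].astype(np.float32)*1000)
def tri(rays):
    A=np.zeros((3,3));b=np.zeros(3)
    for o,d in rays:
        d=d/np.linalg.norm(d);M=np.eye(3)-np.outer(d,d);A+=M;b+=M@o
    x=np.linalg.solve(A,b);res=[np.linalg.norm((np.eye(3)-np.outer(d,d)/(d@d))@(x-o)) for o,d in rays]
    return x,max(res)
E
python3 - <<'E'
from meas import *
np.set_printoptions(precision=4,suppress=True)
cen={}
for fn in ['wA','wB','wC','wD']:
    im,pose=load(fn);print(fn)
    for k in ['red','green','blue']:
        for c in blobs(im,k):
            if k=='green' and cv2.contourArea(c.astype(np.float32))>2500: continue
            z=.02 if k!='blue' else .078
            P=on_plane('wrist',c,z,pose);R=rect(P)
            print(k,np.round(c.mean(0),1),np.round(R[0],1),np.round(R[1],1),round(R[2],2))
E
```

```text
wA
red [90.4 42.6] [565.3 436.9] [21.9 42.7] 87.45
red [125.7  38.1] [563.1 388.9] [22.2 42.4] 87.35
green [87.6 78.8] [521.2 440.9] [19.  41.5] 85.36
green [124.6  76.1] [518.3 389.6] [18.9 41.4] 87.15
green [216.2  25.8] [567.8 284.1] [ 4.1 39.3] 85.89
green [267.1  99.7] [483.7 225.6] [61.3 59.9] 68.13
green [272.7  27.5] [562.3 222.8] [42.5 45. ] 87.19
blue [237.   55.8] [524.3 257.6] [ 29.3 102.3] 89.68
blue [313.9  62.8] [519.7 191.5] [107.8  34.7] 1.14
blue [465.4 102.3] [501.   15.4] [113.7 138.8] 1.96
wB
red [210.7  22.3] [565.3 437.2] [21.7 42.6] 87.13
red [258.6  23.3] [563.2 389.3] [21.6 42.1] 87.24
green [206.8  64.3] [521.  440.7] [18.2 40.2] 87.45
green [378.3  85.6] [524.8 234.1] [126.1 119.5] 86.87
green [429.2  27. ] [577.2 198.9] [18.3 11.2] 88.84
blue [425.9  67.8] [524.  233.7] [122.6 118.4] 89.69
blue [493.6  10.6] [599.2 149.5] [55.2 17. ] 80.08
wC
red [229.3  99.5] [565.6 437.2] [21.4 41.7] 87.17
red [277.5 101.5] [563.5 389.6] [21.4 42.4] 87.32
green [227.  144.1] [520.6 440.3] [18.1 41.2] 88.37
green [276.6 145.1] [518.8 390.3] [18.5 41.9] 87.03
green [381.2 125. ] [531.6 264.3] [ 68.7 120.1] 86.36
green [451.7  97.1] [581.8 185.9] [38.8 12.4] 89.83
blue [436.2 148.4] [524.4 235.9] [127.4 115.8] 89.57
blue [489.5  58.6] [625.1 180.8] [30.4  9.9] 73.94
wD
red [96.3 99. ] [565.2 437.4] [20.9 42.9] 87.28
red [131.1  97.3] [563.3 388.9] [21.1 42.1] 87.97
green [ 96.1 135.3] [520.9 440.2] [18.2 41.3] 87.87
green [132.1 135. ] [518.2 389.8] [18.5 41.4] 86.36
green [219.7 145.7] [503.3 284.8] [10.3 62.4] 88.54
blue [71.9  4. ] [669.8 438.8] [52.9 12.9] 75.58
blue [240.3 126.4] [528.1 257.8] [ 28.8 107.7] 89.83
blue [313.  134.6] [520.3 191.6] [108.3  34.4] 1.06
blue [368.6  32.9] [622.4 138.6] [31.6  7. ] 73.0
blue [458.  161.9] [499.6  11.3] [110.5 147.4] 1.73
```

Run:
```python
from meas import *
a=load('wC')[0][60:210,195:310];b=load('wD')[0][60:200,210:345];c=load('wA')[0][0:130,205:340]
z=lambda x:cv2.resize(x,(390,400),interpolation=cv2.INTER_NEAREST)
cv2.imwrite('pics/z1.png',np.hstack([z(b),z(c)])[:,:,::-1])
cv2.imwrite('pics/z2.png',cv2.resize(a,None,fx=4,fy=4,interpolation=cv2.INTER_NEAREST)[:,:,::-1])
np.set_printoptions(precision=4,suppress=True)
# triangulate red/green blob centroids
def cents(fn,k):
    im,pose=load(fn);out=[]
    for q in blobs(im,k):
        a=cv2.contourArea(q.astype(np.float32))
        if a<1500: 
            m=cv2.moments(q.astype(np.float32).reshape(-1,1,2));out.append(([m['m10']/m['m00'],m['m01']/m['m00']],pose))
    return out[:2]
for k,fs in [('red',['wA','wB','wC','wD']),('green',['wA','wC','wD'])]:
    for i in range(2):
        rays=[]
        for f in fs:
            uv,pose=cents(f,k)[i];o,d=proj_ray('wrist',[uv],pose);rays.append((o,d[0]))
        print(k,i,tri(rays))
```

```text
red 0 (array([0.5654, 0.4373, 0.0189]), np.float64(0.00021111479281813865))
red 1 (array([0.5633, 0.3895, 0.0181]), np.float64(0.0001923892579364496))
green 0 (array([0.5209, 0.4401, 0.0203]), np.float64(0.0005919660469513795))
green 1 (array([0.5187, 0.3903, 0.0181]), np.float64(0.0002704931387115495))
```

View pics/z1.png

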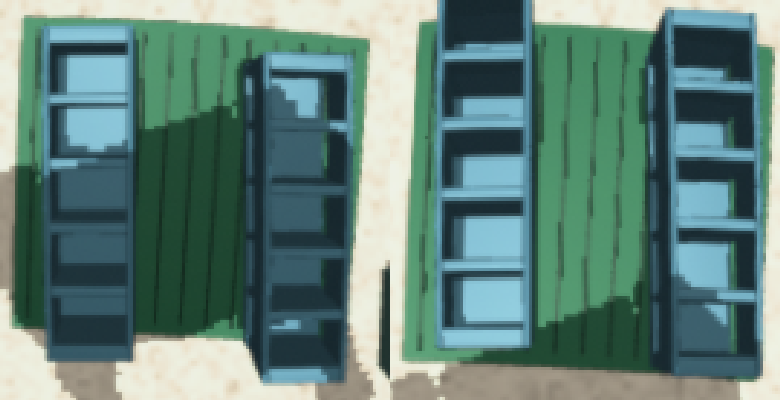

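View pics/z2.png

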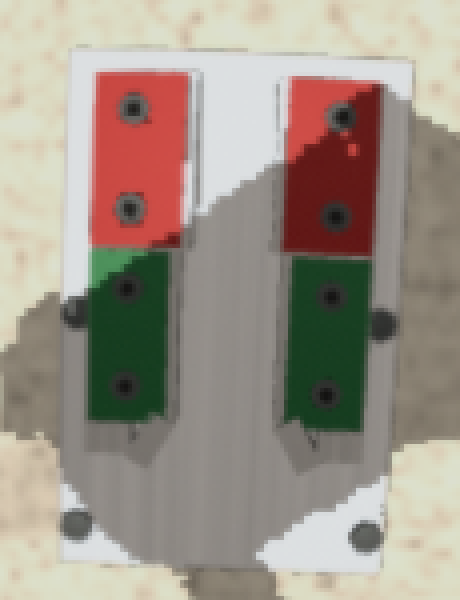

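Run:
```python
from meas import *
np.set_printoptions(precision=4,suppress=True)
A=load('wA')[1];D=load('wD')[1]
L=[[[240.5,128],D],None]
cD=[313.2+2.4,136.5];
rr=[proj_ray('wrist',[[315.7,136.5]],D),proj_ray('wrist',[[317.1,63.4]],A)]
print('R',tri([(o,d[0]) for o,d in rr]))
# L near-end top edge mid: wD (89.5/2.889+210, 360/2.857+60); wA ((438+530)/2-390, 348)
rr=[proj_ray('wrist',[[89.5/2.889+210,360/2.857+60]],D),proj_ray('wrist',[[(484-390)/2.889+205,348/3.077]],A)]
print('L near',tri([(o,d[0]) for o,d in rr]))
command_gripper(0.055,70)
r.reach([0.528,0.258,0.16],down(np.pi)); snap('wrist','wE')
s=r.read_state();print(s['time_s'],s['eef_pos'],s['eef_rot'],s['joint_positions'],s['contact_force'])
```

```text
R (array([0.5191, 0.1858, 0.0637]), np.float64(8.90899027073313e-05))
L near (array([0.4721, 0.2578, 0.0738]), np.float64(0.00013902677705502083))
8.5083 [0.528  0.258  0.1601] [0.0002 1.     0.     0.0001] [ 0.3241  0.5429  1.4801 -0.      1.1184 -1.2464] [ 0.2949 -0.5187  0.2729]
```

View pics/wE.png

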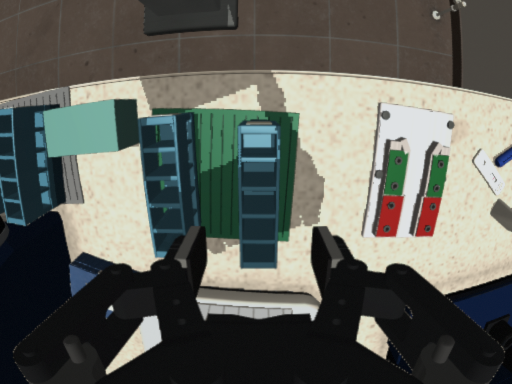

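wE (half turn): rack L at (259,195) lies between the open fingers, gauge at (414,170). I use this view to cross-check the camera bias.

Run:
```python
from meas import *
im,pose=load('wE')
for k in ['red','green','blue']:
    for c in blobs(im,k):
        z=.02 if k!='blue' else .078
        R=rect(on_plane('wrist',c,z,pose));print(k,np.round(c.mean(0),1),np.round(R[0],1),np.round(R[1],1),round(R[2],2))
cv2.imwrite('pics/z3.png',cv2.resize(im[105:280,130:300],None,fx=3.2,fy=3.2,interpolation=cv2.INTER_NEAREST)[:,:,::-1])
```

```text
red [389.1 215.7] [562.5 388.9] [22.2 42.2] 87.73
red [428.  216.3] [565.2 436.8] [22.1 42.4] 86.96
green [209.4 157.7] [517.  214.2] [139.6  57. ] 20.34
green [284.  170.2] [524.1 282.8] [120.5  25.3] 6.53
green [395.3 172.8] [518.2 389.7] [19.2 42.6] 87.91
green [437.2 175.5] [520.8 440.2] [19.2 42.6] 87.68
blue [ 28.7 160.4] [500.6  53.1] [ 92.9 110.1] 86.22
blue [ 94.3 263.4] [586.5 115.8] [30.6 14.9] 81.87
blue [169.  179.5] [518.6 194.7] [109.   41.4] 1.59
blue [258.4 193.5] [525.2 258. ] [ 28.3 110.6] 89.69
```

View pics/z3.png

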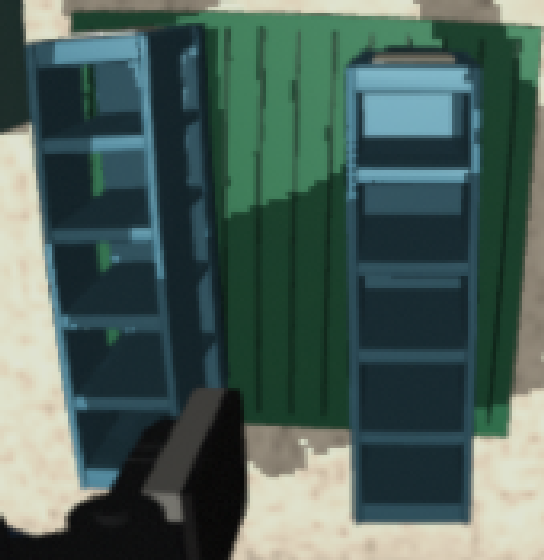

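```bash
cat >> h.py <<'E'
MOUTH=np.array([0.4971,0.4161]);GA=-0.046;DIR=np.array([np.cos(GA),np.sin(GA)]);NRM=np.array([-np.sin(GA),np.cos(GA)])
QG=down(np.pi+GA)
def G(x,y=0): return MOUTH+DIR*x+NRM*y
def gx(p): 
    d=np.asarray(p)[:2]-MOUTH;return round(1000*d@DIR,1),round(1000*d@NRM,1)
def st(t=''):
    s=r.read_state();print(t,round(s['time_s'],2),np.round(s['eef_pos'],4),'g',gx(s['eef_pos']),'F',np.round(s['contact_force'],1),'T',np.round(s['torque'],2),'w',round(s['grip_width'],4));return s
ZG=0.061
E
python3 - <<'E'
from h import *
r.move_straight([0.5265,0.258,ZG],speed=.12,max_force=15)
st('down'); command_gripper(0.0,70); r.hold(.1); st('grip')
r.move_straight([0.5265,0.258,0.15],speed=.2)
st('lift')
r.reach([*G(-.085),0.13],QG); snap('wrist','wF'); st('pre')
E
```

```text
down 9.48 [0.527  0.2582 0.0617] g (np.float64(37.2), np.float64(-156.4)) F [-0.3 -0.  -0.2] T [ 0.07 -0.05  0.03] w 0.0549
grip 9.93 [0.5271 0.2582 0.0619] g (np.float64(37.2), np.float64(-156.4)) F [-0.5 -0.3  6.5] T [-0.02  0.1  -0.02] w 0.0283
lift 10.53 [0.5258 0.2578 0.149 ] g (np.float64(36.0), np.float64(-156.9)) F [-0.1 -0.1 -0.6] T [ 0.01  0.   -0.02] w 0.0283
pre 11.39 [0.4132 0.4189 0.1295] g (np.float64(-84.0), np.float64(-1.1)) F [ 0.9 -0.6 -1.1] T [ 0.01 -0.04 -0.02] w 0.0282
```

View pics/wF.png

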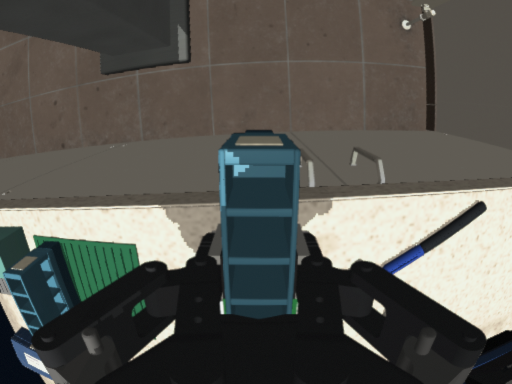

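Rack L is held centred in the jaws (columns 219–300, near end at row 150). Next I lower it and slide it in.

Run:
```python
from h import *
r.move_straight([*G(-.085),0.0695],QG,speed=.12,max_force=10); r.hold(.15); st('low')
h=r.move_straight([*G(.008),0.0695],QG,speed=.035,max_force=7); st(h); r.hold(.15); st('after')
```

```text
low 12.2 [0.4127 0.4202 0.0704] g (np.float64(-84.5), np.float64(0.3)) F [ 0.   0.2 -1.4] T [ 0.02 -0.02  0.04] w 0.0283
False 15.01 [0.505  0.4158 0.0695] g (np.float64(7.9), np.float64(0.0)) F [-0.3  0.1 -0.7] T [ 0.01  0.05 -0.01] w 0.0283
after 15.16 [0.505  0.4158 0.0695] g (np.float64(7.9), np.float64(0.0)) F [ 0.6 -0.3 -0.6] T [-0.07 -0.01  0.06] w 0.0284
```

Rack 1 ran to +8 mm past the mouth with no resistance, so it is too narrow (red tray). Next I measure the trays.

Run:
```python
from meas import *
for n in ['top','side']:
    im=np.load(f'pics/{n}0.npz')['im'];hsv=cv2.cvtColor(im,cv2.COLOR_RGB2HSV);H,S,V=[hsv[...,i].astype(int) for i in range(3)]
    for k,m in [('red',((H<8)|(H>172))&(S>150)&(V>100)),('yel',(H>18)&(H<33)&(S>150)&(V>120))]:
        cs,_=cv2.findContours(m.astype(np.uint8),cv2.RETR_EXTERNAL,cv2.CHAIN_APPROX_NONE);c=max(cs,key=cv2.contourArea)[:,0].astype(float)
        R=rect(on_plane(n,c,.016));print(n,k,np.round(R[0],1),np.round(R[1],1),round(R[2],1))
from h import *
r.move_straight([*G(.008),0.13],QG,speed=.2)
r.reach([0.36,0.20,0.20],down(np.pi))
st()
r.reach([0.36,-0.16,0.20],down(np.pi)); snap('wrist','wG');st()
```

```text
top red [ 511.4 -254.4] [136.4 134.7] 4.3
top yel [ 509.4 -427.5] [137.3 135.5] 2.8
side red [ 514.2 -259.5] [132.8 137.1] 3.9
side yel [ 512.4 -433.7] [134.9 142.3] 3.8
 16.66 [0.3608 0.2005 0.1998] g (np.float64(-126.2), np.float64(-221.7)) F [ 0.4 -0.1 -1.1] T [ 0.02 -0.    0.03] w 0.0279
 18.06 [ 0.3604 -0.1592  0.1999] g (np.float64(-110.1), np.float64(-581.0)) F [-0.5  0.4 -1.1] T [-0.01  0.04  0.02] w 0.0282
```

View pics/wG.png

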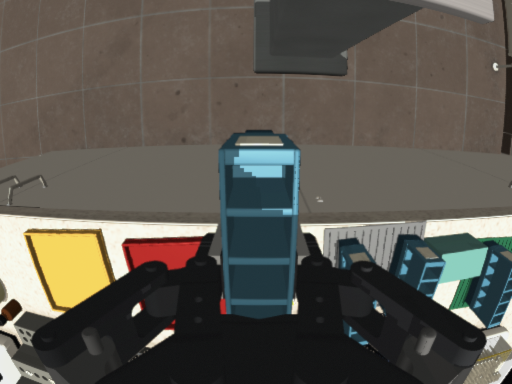

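Run:
```python
from meas import *
r.reach([0.513,-0.289,0.14],down(np.pi+.06)); im,d,pose=snap('wrist','wH');st()
for f in ['wG','wH']:
    im,pose=load(f)
    hsv=cv2.cvtColor(im,cv2.COLOR_RGB2HSV);H,S,V=[hsv[...,i].astype(int) for i in range(3)]
    for k,m in [('red',((H<8)|(H>172))&(S>150)&(V>50)),('yel',(H>18)&(H<33)&(S>150)&(V>80))]:
        cs,_=cv2.findContours(m.astype(np.uint8),cv2.RETR_EXTERNAL,cv2.CHAIN_APPROX_NONE);c=max(cs,key=cv2.contourArea)[:,0].astype(float)
        R=rect(on_plane('wrist',c,.016,pose));print(f,k,np.round(R[0],1),np.round(R[1],1),round(R[2],1))
```

```text
18.96 [ 0.5126 -0.2878  0.1406] g (np.float64(47.8), np.float64(-702.5)) F [-0.2  0.1 -0.4] T [0.03 0.01 0.05] w 0.0284
wG red [ 462.4 -273.2] [ 45.4 104.4] 4.3
wG yel [ 508.5 -421.6] [142.7 145.2] 3.7
wH red [ 513.9 -254.2] [138.2 137.6] 4.3
wH yel [ 511.7 -425.4] [136.8 140.9] 3.5
```

View pics/wH.png

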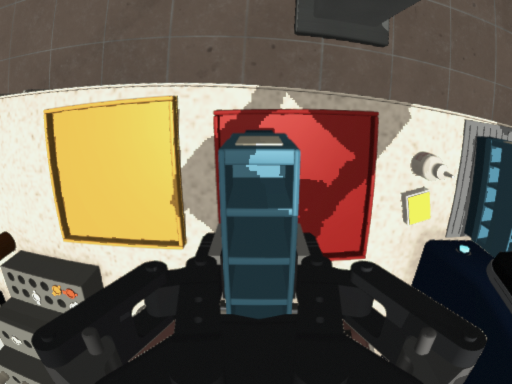

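wH: the red tray spans (215,112)–(378,258) with the held rack over its left slot, yellow tray at (115,170). Place it.

Run:
```python
from h import *
q=down(np.pi+.073)
r.move_straight([0.5154,-0.288,0.085],q,speed=.15)
h=r.move_straight([0.5154,-0.288,0.0615],q,speed=.04,max_force=6);st(h)
command_gripper(0.05); st('open')
r.move_straight([0.5154,-0.288,0.15],q,speed=.2); snap('wrist','wI')
st()
```

```text
True 20.02 [ 0.5152 -0.288   0.0629] g (np.float64(50.4), np.float64(-702.5)) F [-0.8 -0.4  4.6] T [ 0.02 -0.1   0.06] w 0.0284
open 20.36 [ 0.5146 -0.2874  0.0622] g (np.float64(49.8), np.float64(-702.0)) F [ 0.5 -0.2  0.4] T [ 0.02  0.   -0.01] w 0.05
 20.99 [ 0.5146 -0.2874  0.1484] g (np.float64(49.8), np.float64(-702.0)) F [ 1.1  0.4 -0.1] T [-0.01  0.05  0.03] w 0.0505
```

View pics/wI.png

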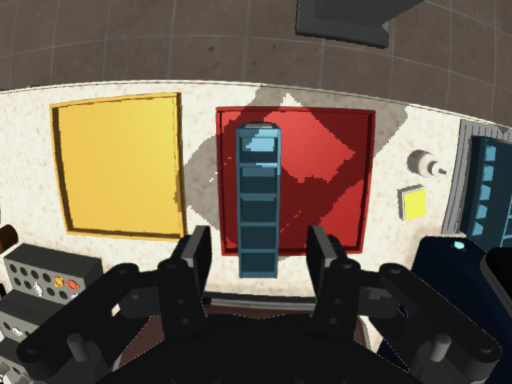

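Rack 1 stands upright inside the red tray (258,200). On to rack 2.

Run:
```python
from meas import *
r.reach([0.36,-0.16,0.20],down(np.pi))
r.reach([0.36,0.10,0.20],down(np.pi))
r.reach([0.52,0.19,0.16],down(np.pi)); r.hold(.1); im,d,pose=snap('wrist','wJ');st()
for c in blobs(im,'blue'):
    R=rect(on_plane('wrist',c,.078,pose));print(np.round(c.mean(0),1),np.round(R[0],1),np.round(R[1],1),round(R[2],2))
cv2.imwrite('pics/z4.png',cv2.resize(im[105:290,195:325],None,fx=3.2,fy=3.2,interpolation=cv2.INTER_NEAREST)[:,:,::-1])
```

```text
23.77 [0.5194 0.189  0.1609] g (np.float64(32.7), np.float64(-225.8)) F [-0.2 -0.  -0.1] T [-0.01 -0.03  0.02] w 0.0499
[ 59.7 169. ] [498.3  10.9] [139.2 112.6] 86.64
[256.6 194. ] [517.1 187.5] [111.5  28.2] 0.97
```

View pics/z4.png

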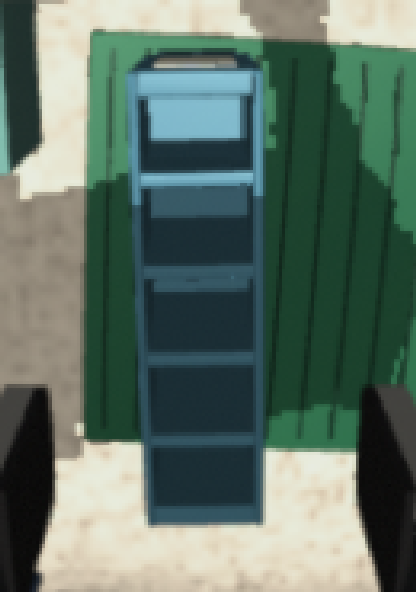

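View pics/wJ.png

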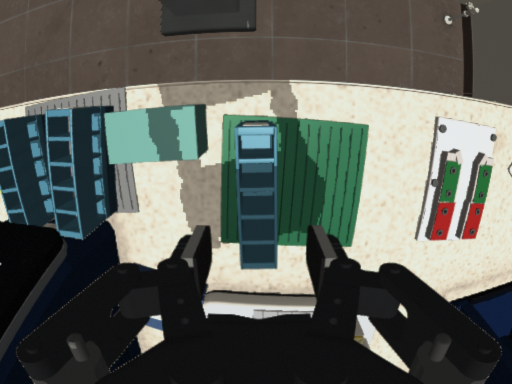

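wJ: rack 2 at (257,195) is centred between the fingers, with the lancet box clear at (155,135). Grasp and gauge.

Run:
```python
from h import *
q=down(np.pi+.017)
r.move_straight([0.5185,0.1875,ZG],q,speed=.12,max_force=15)
r.hold(.1);st('down'); command_gripper(0.0,70); r.hold(.1); st('grip')
r.move_straight([0.5185,0.1875,0.15],q,speed=.2)
r.reach([*G(-.085),0.13],QG); snap('wrist','wK'); st('pre')
r.move_straight([*G(-.085),0.0695],QG,speed=.12,max_force=10); r.hold(.15); st('low')
h=r.move_straight([*G(.008),0.0695],QG,speed=.035,max_force=7); st(h); r.hold(.15); st('after')
```

```text
down 24.85 [0.519  0.1877 0.0619] g (np.float64(32.4), np.float64(-227.2)) F [ 0.3  0.5 -0.3] T [0.05 0.01 0.  ] w 0.0499
grip 25.27 [0.519  0.1877 0.0617] g (np.float64(32.4), np.float64(-227.2)) F [0.3 0.5 5.5] T [-0.04  0.16 -0.03] w 0.0283
pre 26.92 [0.4131 0.4188 0.1297] g (np.float64(-84.1), np.float64(-1.2)) F [ 0.2 -0.6 -0.9] T [ 0.01 -0.02  0.01] w 0.0281
low 27.73 [0.4127 0.4203 0.0704] g (np.float64(-84.5), np.float64(0.3)) F [-0.8 -0.2 -1.5] T [-0.04  0.04  0.  ] w 0.0283
True 29.62 [0.4864 0.4163 0.0688] g (np.float64(-10.7), np.float64(-0.3)) F [ 0.5  0.6 -2. ] T [ 0.04  0.04 -0.03] w 0.028
after 29.77 [0.4863 0.4161 0.0682] g (np.float64(-10.8), np.float64(-0.5)) F [-0.4  0.5  0.1] T [-0.05  0.03 -0.02] w 0.0284
```

View pics/wK.png

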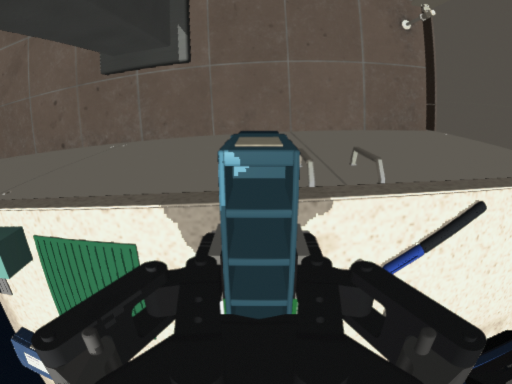

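It stopped at -10.7 mm, right at the red step (expected -10). I confirm with a second gentle try, shifted slightly sideways.

Run:
```python
from h import *
for y in (.0008,-.0008):
    r.move_straight([*G(-.02,y),0.0695],QG,speed=.05); r.hold(.1);
    h=r.move_straight([*G(.004,y),0.0695],QG,speed=.025,max_force=6); r.hold(.15); st(h)
```

```text
True 30.89 [0.486  0.4168 0.0682] g (np.float64(-11.1), np.float64(0.2)) F [-0.1 -0.4 -1.9] T [ 0.04  0.04 -0.  ] w 0.0284
True 32.0 [0.486  0.4153 0.0682] g (np.float64(-11.1), np.float64(-1.3)) F [ 0.2  0.8 -0.8] T [ 0.   -0.02  0.05] w 0.0287
```

Same stop at three lateral positions, so this is the right foot. It goes in the yellow tray.

Run:
```python
from h import *
r.move_straight([*G(-.014),0.0695],QG,speed=.05)
r.move_straight([*G(-.014),0.14],QG,speed=.2)
r.reach([0.36,0.20,0.20],down(np.pi))
r.reach([0.36,-0.16,0.20],down(np.pi))
r.reach([0.36,-0.30,0.20],down(np.pi))
q=down(np.pi+.062)
r.reach([0.509,-0.393,0.13],q); r.hold(.1); snap('wrist','wL');st()
```

```text
36.66 [ 0.5086 -0.3926  0.1316] g (np.float64(48.6), np.float64(-807.3)) F [-0.3 -0.9 -0.5] T [ 0.02  0.   -0.03] w 0.0283
```

View pics/wL.png

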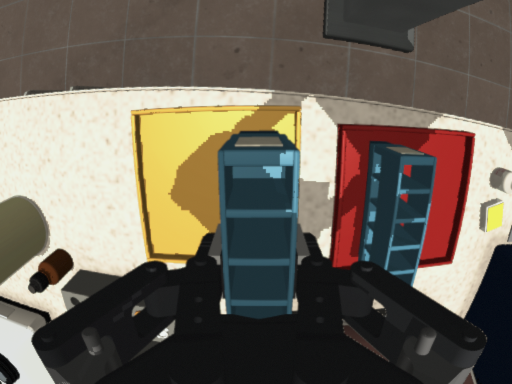

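wL: yellow tray at (215,185), rack 1 upright in the red tray at (400,215). Only one rack goes in the yellow tray, so I place it near the middle.

Run:
```python
from h import *
q=down(np.pi+.062);X,Y=.511,-.418
r.move_straight([X,Y,0.085],q,speed=.12)
h=r.move_straight([X,Y,0.0612],q,speed=.04,max_force=6);st(h)
command_gripper(0.055); st('open')
r.move_straight([X,Y,0.17],q,speed=.2)
r.reach([.43,-.36,.24],q);r.hold(.2); snap('wrist','wM');snap('top','tM');st()
im=cv2.imread('pics/tM.png');cv2.imwrite('pics/tMz.png',cv2.resize(im[140:215,90:410],None,fx=2.5,fy=2.5,interpolation=cv2.INTER_CUBIC))
```

```text
True 37.79 [ 0.5109 -0.4179  0.0628] g (np.float64(52.2), np.float64(-832.5)) F [ 0.1 -0.6  3.4] T [-0.01 -0.02 -0.04] w 0.0283
open 38.17 [ 0.5104 -0.4172  0.0619] g (np.float64(51.6), np.float64(-831.8)) F [0.2 0.3 0.1] T [-0.04  0.01  0.01] w 0.0549
 39.72 [ 0.4302 -0.3601  0.2388] g (np.float64(-31.1), np.float64(-778.5)) F [ 0.4  0.1 -0.2] T [-0.02  0.01  0.02] w 0.0549
```

View pics/wM.png

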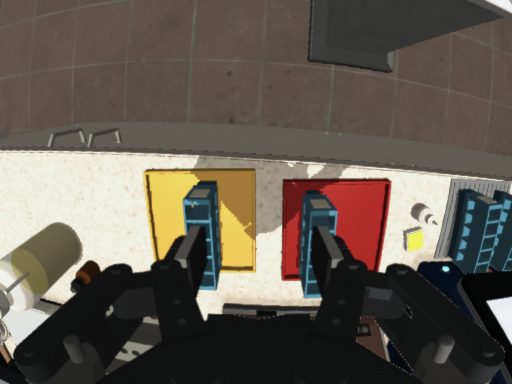

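View pics/tMz.png

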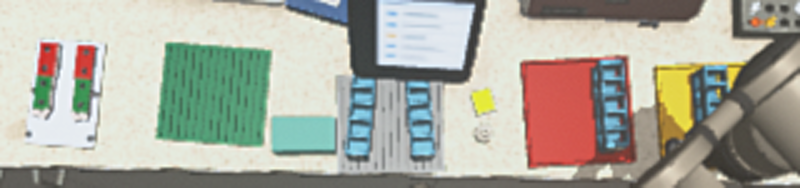

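Both racks stand upright on the tray floors. Spare racks, lancet box and bottle appear unmoved.

Run:
```python
from h import *
r.finish_job()
```

```text
the job is handed in; nothing more can be done
```

I gauged and sorted both racks from the green mat, one after the other. I handed the job in at about 40 s on the robot's clock; the hand-in gives no verdict.

- **First rack (left on the mat, y ≈ 0.258):** its foot ran 8 mm past the mouth point, in between the red rails, with no resistance. That makes it too narrow, so it went into the red tray.
- **Second rack (y ≈ 0.188):** it stopped with its centre 10.7 mm before the mouth point, where the text gives 10. Two more gentle tries, aimed 0.8 mm to either side, both stopped at 11.1 mm. That is the right foot, so it went into the yellow tray.

**Last checks:** Both racks touched down at the height expected for the tray floor (TCP 0.063 m). The last wrist picture shows both released and upright inside their trays. In the last top picture the green mat is empty, and the spare racks, lancet box and bottle look where they were. I judged that by eye, and in that view the arm hides part of the yellow tray. Forces stayed low: the gauge pushes were set to stop at 6–7 N.

**Disagreements:**
- My rough two-view height for the second rack's top came out 64 mm against the text's 78 mm. I used hand-picked corners there and set it aside; the same check on the first rack gave 74 mm.
- The top and side cameras differed by 3 to 6 mm on the tray positions, so I took the trays from the wrist camera instead.

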